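# Stir the seed nuts, then hold up the dish

### The arm

A 6-joint arm with a two-finger parallel gripper is mounted at the origin on the work surface. World frame = base frame: x ahead of the robot, y to its left, z up, the work surface at z = 0. Lengths are in mm, angles in rad, forces in N, time in s.
With the tool pointing down it reaches from about 350 to 975 mm from the base axis. Payload 4.9 kg.
Tool frame: the origin (TCP) lies midway between the tips of the shut fingers; the grasp point (between the pads) lies 19 mm behind it (robot.grip_point_offset is the distance from the TCP to the grasp point, in mm); z points along the fingers, y is the line along which they close (so a half turn about z gives the same grasp; the last joint's range is limited). The gripper opens to 85 mm and grips with 20 to 120 N. Pads are 22 mm wide; open, the fingers measure 114 mm over their backs; the gripper's body (76 mm by 85 mm) begins 54 mm behind the grasp point. The pads swing forward as they close: fully open they stand 13 mm farther back than shut.
Start: joints at [1.019, 0.053, 1.613, -0, 1.476, -0.119], TCP at [262.121, 567.357, 209.804] pointing down, gripper open.
Joint ranges: [-3.01, 3.01], [-1.01, 2.22], [0.06, 2.58], [-1.02, 4.17], [0.09, 2.62], [-3.14, 3.14]. Speed limits (rad/s): [2.57, 2.57, 3.14, 3.14, 3.14, 3.14].

### API

Orientations are given as a 3x3 rotation matrix whose columns are the frame's x, y, z axes.
In Python, from bench import robot, viewer, workorder gives the robot as it stands.
- The arm moves only by the tool jog_arm, never from a script. Its argument "rows" is one flat list of numbers, 7 for each row, row after row: the shift along the tool's x, y, z in cm, then the turn, a rotation vector about the tool's x, y, z in rad, then the opening, from 0 (shut) to 1 (fully open). A call has 1 to 12 rows; each row is the pose to reach, as a shift and turn from the pose commanded when the call began, along the tool's axes at that moment; what a row does not reach only later rows make up. A row lasts 1/8 s, in which the tool goes at most 62.5 mm and 10.7 degrees, less where a joint would pass 70% of its speed; a pose out of reach is approached as far as the arm can. A call with a gripper value outside its range is refused whole. The fingers move at their own pace and stop on an object; "force" is the grip in N (left out, the last holds). Time passes only in rows, so rows that repeat a pose let the fingers close. It gives the time, the measured TCP pose, the force, the opening and the grip force at its end, in the units of the state.
- robot.sense(): the state, without advancing time (a new reading comes with each control period).
- viewer.read_camera(name): name is "scene" or "top"; returns (picture, depth): 384x512x3 uint8, red, green, blue; 384x512 float32, mm along the optical axis (not along the pixel's ray), 0 where there is no reading.
- viewer.camera_model(name): a dict with "intrinsics" (3x3 intrinsics, pixels), "extrinsics" (4x4, takes a point from camera to world coordinates). Camera axes: x right, y down, z forward; pixel columns grow to the right and rows downward; lengths in mm; the calibration is good to about 2 mm. A picture is of the moment at which its call begins. camera_model takes no time and is no camera call.
- workorder.job_done(): hands the job in; it is judged then, once.
The state is a dict: "time": time; "qpos": joint angles; "joint_velocities": joint speeds; "tau": joint torques, N m; "ee_pos": TCP position; "ee_rot": TCP orientation; "force": force on the tool from outside, world axes, zero at the start; "ft_torque": the same for the moment, N m; "width": finger opening in mm; "grip_force": force on a finger pad.
Only numpy, scipy, OpenCV 4.12 (cv2) and the standard library are available. Lean on these libraries where they do the work, as an engineer would, in place of code of your own. Each camera call takes 0.05 s, during which the arm holds its last target. There are 200 camera calls.

### The job

Take the blue-handled stirrer out of its wooden stand and stir the nuts in the metal dish with it, the rod's end down close to the dish's floor, three full turns round the middle post so that nuts all round the dish get shifted. Hang the stirrer back in the stand's hole and let go of it; then grip the red knob in the middle of the dish, lift the dish about 10 cm off its cork mat and finish holding it there, still and level, with all the nuts in it. Don't tip the dish or spill nuts, and don't disturb the other things on the table.

Things in the scene. Friction and masses are not known exactly. Their poses are not given: they have to be found in the camera images.
- dish_knob (a point): middle of the red square knob (24 x 24 x 40 mm tall, sides along this point's x and y, z up) on the axis of a round aluminium dish, 70 mm above its underside; a steel post 18 mm across is under the knob. Dish: 154 mm across at the rim, 136 at the foot (outside), 45 high, wall 4 mm; 0.3 to 0.5 kg, balanced, loose on the mat. The middle of the trough round the post is 40 mm from the axis
- dish_floor (a point): point on the dish's axis on the top face of its floor, which is 5 mm thick: 5 mm above its underside, 65 mm below dish_knob; z up
- mat: round cork mat, 180 mm across, 6 mm thick, fixed; origin at the centre of its underside on the table. The dish starts centred on it
- stirrer_grip (a point): in the blue square handle (18 x 18 x 55 mm, sides along the point's x and y, z up the rod) of the upright stirrer, 70 g. The handle reaches 25 mm above and 30 mm below this point; under it a blue collar 40 mm across, 6 mm thick (underside 36 mm below this point), then a wooden rod 12 mm across, 85 mm long, round-ended. The collar rests on the stand, the rod hangs through its hole
- stirrer_tip (a point): lower end of the stirrer's rod, 121 mm below stirrer_grip along the rod
- stand_hole (a point): centre of the mouth of the square hole (27 x 27 mm) in the top plate of the fixed wooden stand, 95 mm above the table; z up. Plate 90 x 90 mm, 12 mm thick, on two side boards. With the stirrer hanging in it, stirrer_grip is 36 mm above this point
- stand: the stand itself, fixed to the table; origin at the centre of its underside, 95 mm below the hole's mouth
- nut0: a candlenut, a nearly round brown seed 24 mm across, 11 g, loose in the dish; origin at its middle (12 mm above whatever it lies on), its axes turn as it rolls
- nut1: a candlenut, a nearly round brown seed 24 mm across, 11 g, loose in the dish; origin at its middle (12 mm above whatever it lies on), its axes turn as it rolls
- nut2: a candlenut, a nearly round brown seed 24 mm across, 11 g, loose in the dish; origin at its middle (12 mm above whatever it lies on), its axes turn as it rolls
- nut3: a candlenut, a nearly round brown seed 24 mm across, 11 g, loose in the dish; origin at its middle (12 mm above whatever it lies on), its axes turn as it rolls
- nut4: a candlenut, a nearly round brown seed 24 mm across, 11 g, loose in the dish; origin at its middle (12 mm above whatever it lies on), its axes turn as it rolls
- nut5: a candlenut, a nearly round brown seed 24 mm across, 11 g, loose in the dish; origin at its middle (12 mm above whatever it lies on), its axes turn as it rolls
- nut6: a candlenut, a nearly round brown seed 24 mm across, 11 g, loose in the dish; origin at its middle (12 mm above whatever it lies on), its axes turn as it rolls
- bottle: bystander: standing water bottle with blue cap, 66 mm across, 210 mm high; origin at its underside
- mug: bystander: amber glass mug, 76 mm across, 90 mm high; origin at its underside
- torch: bystander: black torch lying down, 150 mm long, 40 mm high; origin under its middle
- powerbank: bystander: white power bank, 105 x 50 x 20 mm; origin at its underside
- pliers: bystander: pliers with green grips lying flat, 160 mm long, 14 mm high; origin on the table under the joint
Things that resemble listed ones, but are neither listed nor needed, are in the scene too. What is shaped like the mat but black or turquoise is not meant.

How it is judged (in metres and radians):
On the way, in this order (a step that is already met when the one before it is completed fails the run):
1. held stirrer low in the dish, on the +x side of the post (dish frame) (x of stirrer_tip in the frame of dish_knob above 0.02 m and horizontal distance between stirrer_tip and dish_knob below 0.07 m and z of stirrer_tip in the frame of dish_floor below 0.018 m and contact force between the fingers and stirrer above 0.5 N), for 0.02 s.
2. then swept to the opposite, -x side (x of stirrer_tip in the frame of dish_knob below -0.02 m and horizontal distance between stirrer_tip and dish_knob below 0.07 m and z of stirrer_tip in the frame of dish_floor below 0.018 m and contact force between the fingers and stirrer above 0.5 N), for 0.02 s.
3. then on the +y side (x of stirrer_tip in the frame of dish_knob between -0.018 and 0.018 m and y of stirrer_tip in the frame of dish_knob above 0.02 m and horizontal distance between stirrer_tip and dish_knob below 0.07 m and z of stirrer_tip in the frame of dish_floor below 0.018 m and contact force between the fingers and stirrer above 0.5 N), for 0.02 s.
4. then on the -y side, with at least one nut of each group (0-1, 2-3, 4-6) shifted by over 20 mm (x of stirrer_tip in the frame of dish_knob between -0.018 and 0.018 m and y of stirrer_tip in the frame of dish_knob below -0.02 m and horizontal distance between stirrer_tip and dish_knob below 0.07 m and z of stirrer_tip in the frame of dish_floor below 0.018 m and contact force between the fingers and stirrer above 0.5 N and distance of any of nut0, nut1 from where it was at the start of the episode above 0.02 m and distance of any of nut2, nut3 from where it was at the start of the episode above 0.02 m and distance of any of nut4, nut5, nut6 from where it was at the start of the episode above 0.02 m), for 0.02 s.
5. stirrer hung back in the stand and let go (horizontal distance between stirrer_tip and stand_hole below 0.02 m and z of stirrer_grip in the frame of stand_hole between 0.028 and 0.041 m and angle between stirrer_grip's own z axis and vertical below 0.15 rad and contact force between the fingers and stirrer below 0.05 N), for 0.2 s.
At the end, for the whole second after the job is handed in: Finishes holding: dish gripped, underside 6 to 16 cm above the mat, tilt under 0.12 rad, still (20 mm/s, 0.15 rad/s), touching no mat, stand, stirrer or bystander; all seven nuts in it; stirrer hung in the stand within 8 mm of its seated height, upright within 0.15 rad, let go (all of step 5 and z of dish_floor in the frame of mat between 0.071 and 0.171 m and angle between dish_knob's own z axis and vertical below 0.12 rad and contact force between the fingers and dish above 2 N and linear speed of dish below 0.02 m/s and angular speed of dish below 0.15 rad/s and contact force between dish and mat below 0.05 N and contact force between dish and stand below 0.05 N and contact force between dish and stirrer below 0.05 N and contact force between dish and bottle below 0.05 N and contact force between dish and mug below 0.05 N and contact force between dish and torch below 0.05 N and contact force between dish and powerbank below 0.05 N and contact force between dish and pliers below 0.05 N and horizontal distance between each of nut0, nut1, nut2, nut3, nut4, nut5, nut6 and dish_knob below 0.072 m and z of nut0 in the frame of dish_floor between 0 and 0.045 m and z of nut1 in the frame of dish_floor between 0 and 0.045 m and z of nut2 in the frame of dish_floor between 0 and 0.045 m and z of nut3 in the frame of dish_floor between 0 and 0.045 m and z of nut4 in the frame of dish_floor between 0 and 0.045 m and z of nut5 in the frame of dish_floor between 0 and 0.045 m and z of nut6 in the frame of dish_floor between 0 and 0.045 m); the arm keeps its last pose, push and grip.
It fails at once if a nut left the dish (horizontal distance between any of nut0, nut1, nut2, nut3, nut4, nut5, nut6 and dish_knob above 0.085 m).
It fails at once if the dish was tipped by more than 0.35 rad (angle between dish_knob's own z axis and vertical above 0.35 rad).
It fails at once if a bystander was moved by more than 30 mm (distance of any of bottle, mug, torch, powerbank, pliers from where it was at the start of the episode above 0.03 m).
It also fails if it takes over 72 s, if anything falls off the work surface, if the arm or the gripper's body presses on something with over 40 N, if the wrist force passes 120 N, or if a joint passes its speed limit or range.

## Working session

There is one attempt and no reset: what is moved stays moved. The work goes in short steps, Python scripts to look and compute and a tool call to move; the robot and the scene stay as the last step left them, time stands still between calls to the robot, and variables do not carry over. Pictures are saved under pics/ and viewed, at most 13 in all, crops included, and the job is handed in when it is done.

Besides the shell and the picture viewer there is one more tool, called after ">>>" by a JSON object that holds its "name" and its "arguments", one argument or row to a line. jog_arm: Moves the arm, as the interface text tells. Its arguments: {"type":"object","properties":{"rows":{"type":"array","items":{"type":"number"}},"force":{"type":"number"}},"required":["rows"]}

```bash
mkdir -p pics; cat > h.py <<'E'
import numpy as np,cv2
from bench import robot,viewer,workorder
def grab(n):
    p,d=viewer.read_camera(n);np.savez('/tmp/'+n,p=p,d=d);return p,d
def W(n,u,v,d):
    m=viewer.camera_model(n);K=np.array(m['intrinsics']);E=np.array(m['extrinsics'])
    u,v,d=map(np.asarray,(u,v,d))
    P=np.stack([(u-K[0,2])/K[0,0]*d,(v-K[1,2])/K[1,1]*d,d],-1)
    return P@E[:3,:3].T+E[:3,3]
def proj(n,P):
    m=viewer.camera_model(n);K=np.array(m['intrinsics']);E=np.array(m['extrinsics'])
    c=(np.asarray(P)-E[:3,3])@E[:3,:3];q=c@K.T;return q[...,:2]/q[...,2:]
def save(p,f,s=1):
    cv2.imwrite('pics/'+f,cv2.resize(p[:,:,::-1],None,fx=s,fy=s,interpolation=cv2.INTER_CUBIC))
E
python3 - <<'E'
from h import *
a,_=grab('scene');b,_=grab('top')
save(a,'s0.png',1.5);save(b,'t0.png',1.5)
print(robot.sense());print(viewer.camera_model('top'),viewer.camera_model('scene'))
E
```

```text
{'time': 0.1, 'qpos': array([ 1.01901005e+00,  5.33071536e-02,  1.61412043e+00, -2.57876311e-05,
        1.47600040e+00, -1.19000746e-01]), 'joint_velocities': array([-4.13103335e-04,  9.75058648e-04, -3.67772206e-03, -1.01850757e-03,
        2.15401599e-05, -1.04371843e-04]), 'tau': array([ 1.89909956e-04, -3.94903636e+01, -3.71361780e+01, -1.06981017e-04,
        3.90465197e-03, -8.59239123e-06]), 'ee_pos': array([261.82232111, 566.86793666, 208.69754131]), 'ee_rot': array([[-9.07801960e-01,  4.19398042e-01, -9.40233677e-04],
       [ 4.19399052e-01,  9.07800612e-01, -1.57640291e-03],
       [ 1.92404413e-04, -1.82539476e-03, -9.99998315e-01]]), 'force': array([-0.68307246,  0.55524505,  0.37937565]), 'ft_torque': array([-0.01192546,  0.08709304, -0.00200859]), 'grip_force': 0.0, 'width': 85.15138961715897}
{'intrinsics': array([[487.93279907,   0.        , 253.06079316],
       [  0.        , 487.93279907, 189.73519549],
       [  0.        ,   0.        ,   1.        ]]), 'extrinsics': array([[ 6.20023522e-02, -9.73087752e-01,  2.21936782e-01,
         1.96505551e+02],
       [-9.98058781e-01, -6.17553072e-02,  8.05931706e-03,
        -2.57156104e+01],
       [ 5.86335146e-03, -2.22005651e-01, -9.75027749e-01,
         1.53562240e+03],
       [ 0.00000000e+00,  0.00000000e+00,  0.00000000e+00,
         1.00000000e+00]])} {'intrinsics': array([[483.82399217,   0.        , 247.85544123],
       [  0.        , 483.82399217, 190.22977291],
       [  0.        ,   0.        ,   1.        ]]), 'extrinsics': array([[ 4.20057892e-01,  6.46867638e-01, -6.36485370e-01,
         1.46944520e+03],
       [ 9.07491970e-01, -3.01823294e-01,  2.92166090e-01,
        -4.57895617e+02],
       [-3.11332221e-03, -7.00332034e-01, -7.13810443e-01,
         1.19133170e+03],
       [ 0.00000000e+00,  0.00000000e+00,  0.00000000e+00,
         1.00000000e+00]])}
```

View pics/s0.png

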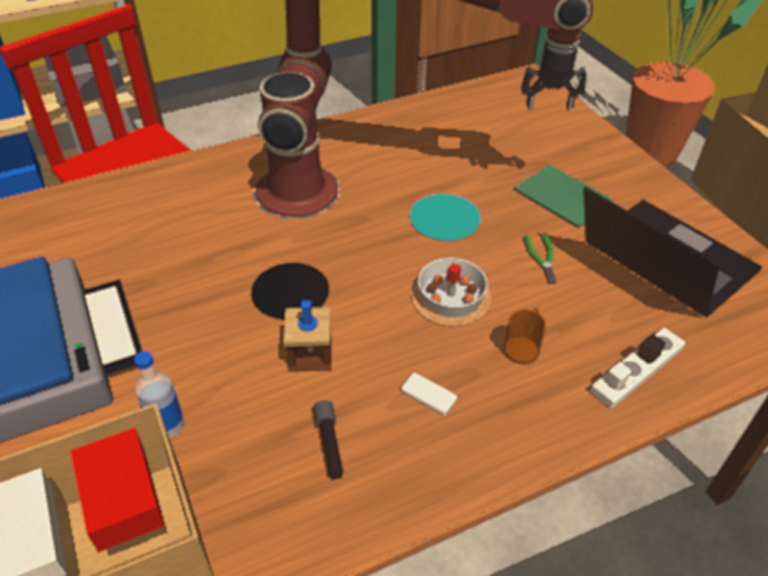

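View pics/t0.png

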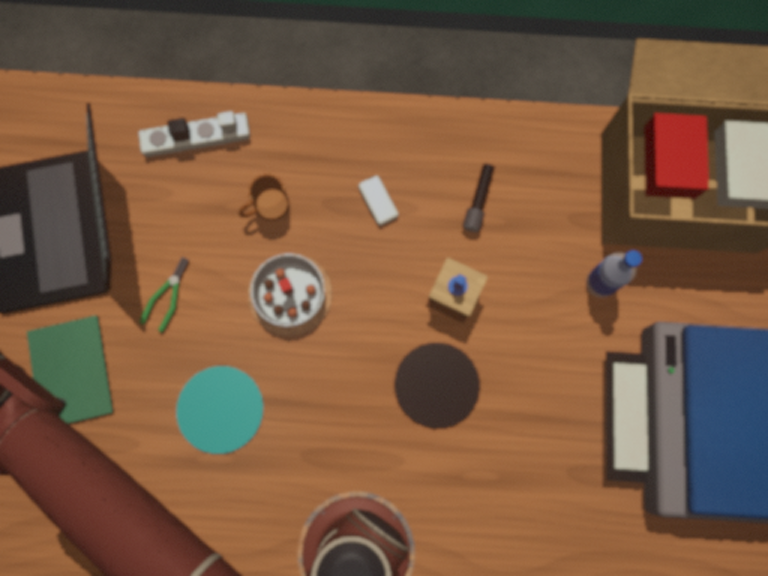

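The scene view shows the dish at about (452,288) and the stand with the blue stirrer at (307,325). In the top view they are at (288,290) and (458,287). Next I'll measure them.

```bash
python3 - <<'E'
from h import *
crops=[]
for n,boxes in (('top',[(155,160,75,70),(270,160,75,70)]),('scene',[(265,165,75,70),(175,190,75,70)])):
    z=np.load(f'/tmp/{n}.npz');p,d=z['p'],z['d']
    hsv=cv2.cvtColor(p,cv2.COLOR_RGB2HSV).astype(int)
    for x,y,w,h in boxes: crops.append(cv2.resize(p[y:y+h,x:x+w],(375,300),interpolation=cv2.INTER_CUBIC))
    vv,uu=np.mgrid[:384,:512]; X=W(n,uu,vv,d)
    def st(name,m):
        Q=X[m];
        if len(Q)<4: print(n,name,len(Q));return
        r=cv2.minAreaRect(Q[:,:2].astype(np.float32))
        print(n,name,len(Q),'med',np.median(Q,0).round(1),'min',Q.min(0).round(1),'max',Q.max(0).round(1),'rect',np.round(r[0],1),np.round(r[1],1),round(r[2],1))
    H,S,V=hsv[...,0],hsv[...,1],hsv[...,2]
    def box(b): m=np.zeros(d.shape,bool);m[b[1]:b[1]+b[3],b[0]:b[0]+b[2]]=1;return m
    bd,bs=box(boxes[0]),box(boxes[1])
    red=((H<6)|(H>172))&(S>170)&(V>120)
    st('knob',bd&red&(X[...,2]>50)); st('knobtop',bd&(X[...,2]>88)&(X[...,2]<105)&red)
    rim=bd&(X[...,2]>44)&(X[...,2]<58)&(S<90); st('rim',rim)
    Q=X[rim][:,:2]; 
    A=np.c_[2*Q,np.ones(len(Q))];s=np.linalg.lstsq(A,(Q**2).sum(1),rcond=None)[0];print('circ',s[:2],np.sqrt(s[2]+s[0]**2+s[1]**2))
    blue=(H>100)&(H<130)&(S>120)
    st('blue',bs&blue);st('handletop',bs&blue&(X[...,2]>148));st('collar',bs&blue&(X[...,2]<112)&(X[...,2]>90))
    st('plate',bs&~blue&(X[...,2]>88)&(X[...,2]<102))
save(np.vstack([np.hstack(crops[:2]),np.hstack(crops[2:])]),'c1.png')
E
```

```text
top knob 22 med [511.  176.5  95.1] min [501.3 169.5  88.3] max [520.6 183.8  99.6] rect [511.9 177.5] [20.7  9.4] 30.9
top knobtop 22 med [511.  176.5  95.1] min [501.3 169.5  88.3] max [520.6 183.8  99.6] rect [511.9 177.5] [20.7  9.4] 30.9
top rim 236 med [530.1 187.6  48.9] min [438.  100.9  44.1] max [590.  251.7  57.9] rect [514.1 176. ] [152.2 149.5] 6.6
circ [514.02813663 176.51888213] 73.36846432033215
top blue 28 med [ 531.  -164.4  151.4] min [ 521.8 -173.6   98.8] max [ 544.3 -157.9  160.7] rect [ 533.2 -165.8] [22.3 15.5] 2.3
top handletop 17 med [ 528.9 -169.9  155.4] min [ 523.  -173.6  148.3] max [ 536.3 -161.2  160.7] rect [ 530.3 -168.6] [14.  10.6] 70.1
top collar 11 med [ 535.  -158.7  100.5] min [ 521.8 -164.    98.8] max [ 544.3 -157.9  102.6] rect [ 533.6 -159.3] [ 4.8 23.1] 74.2
top plate 753 med [ 529.3 -172.8   94.3] min [ 476.5 -228.2   88.2] max [ 589.1 -114.1  101.9] rect [ 533.4 -173.1] [90.4 92.6] 68.5
scene knob 64 med [522.8 173.8  89.1] min [503.9 163.2  60.6] max [532.6 186.9 100. ] rect [517.8 175.7] [24.6 24.4] 14.0
scene knobtop 35 med [517.8 175.6  93.3] min [503.9 163.2  88.1] max [531.1 186.9 100. ] rect [516.4 176.6] [21.2 25.2] 23.4
scene rim 213 med [514.9 172.7  48. ] min [439.   96.7  44.1] max [592.7 252.6  55.9] rect [515.5 174. ] [154.  153.8] 82.3
circ [515.74326192 174.35680156] 72.84874143470424
scene blue 156 med [ 539.6 -173.4  111.3] min [ 385.  -189.9   -0. ] max [ 555.  -115.7  157.5] rect [ 470.7 -150.5] [ 33.3 177. ] 70.8
scene handletop 32 med [ 536.6 -172.2  152.3] min [ 526.3 -181.4  149. ] max [ 548.5 -163.   157.5] rect [ 537.2 -173.2] [14.7 18.6] 68.8
scene collar 66 med [ 541.  -174.5   99.7] min [ 520.9 -189.9   95.7] max [ 555.  -154.7  111.6] rect [ 538.1 -173.1] [34.8 31.2] 80.8
scene plate 579 med [ 545.4 -181.1   93.2] min [ 476.8 -232.7   88. ] max [ 593.  -115.7  101.4] rect [ 535.5 -174.8] [90.1 96.5] 67.4
```

View pics/c1.png

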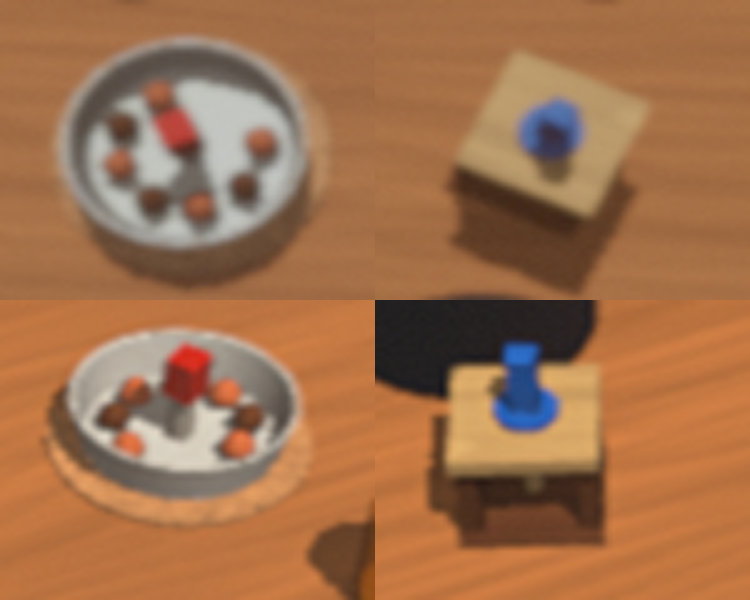

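The crops show the dish with seven nuts (one gap towards +x/−y, crop pixel (225,90)), the knob and the blue handle. I'll fit the yaws with silhouettes.

```bash
cat >> h.py <<'E'
from scipy.optimize import minimize
def fitbox(kind,c0,half,z0,z1,win=22,S=8,data=None):
    """silhouette fit of an upright square box: returns x,y,yaw(deg) per camera and both"""
    tg={}
    for n in ('top','scene'):
        z=np.load(f'/tmp/{n}.npz');p=z['p']
        c=proj(n,[c0[0],c0[1],(z0+z1)/2]).round().astype(int);o=c-win
        q=cv2.resize(p[o[1]:o[1]+2*win,o[0]:o[0]+2*win].astype(np.float32),None,fx=S,fy=S,interpolation=cv2.INTER_CUBIC)
        r,g,b=q[...,0],q[...,1],q[...,2]
        m=((r-np.maximum(g,b))/(r+1)>.55) if kind=='red' else ((b-r)/(b+1)>.3)
        tg[n]=(o,m&(q.max(2)>60))
    def sil(n,x,y,a,off=(0,0)):
        o,m=tg[n];ca,sa=np.cos(a),np.sin(a)
        P=np.array([[x+half*(i*ca-j*sa),y+half*(i*sa+j*ca),z] for i in(-1,1) for j in(-1,1) for z in(z0,z1)])
        uv=(proj(n,P)-o+.5)*S-.5
        im=np.zeros(m.shape,np.uint8);cv2.fillConvexPoly(im,cv2.convexHull(np.round(uv).astype(np.int32)),1);return im>0
    out=[]
    for cams in (('top',),('scene',),('top','scene')):
        best=(1e9,)
        for a in np.radians(np.arange(0,90,3.)):
            def f(v):
                e=0
                for n in cams:
                    o,m=tg[n]
                    w=np.ones(m.shape,bool)
                    if kind=='blue': # ignore collar region
                        w[int((proj(n,[v[0],v[1],z0+5])[1]-o[1])*S):]=0
                    e+=((sil(n,v[0],v[1],a)^m)&w).sum()
                return e
            r=minimize(f,c0[:2],method='Nelder-Mead',options=dict(initial_simplex=[[c0[0],c0[1]],[c0[0]+5,c0[1]],[c0[0],c0[1]+5]],maxiter=60))
            if r.fun<best[0]: best=(r.fun,*r.x.round(1),round(np.degrees(a)))
        out.append((cams,best))
    return out
E
python3 - <<'E'
from h import *
for l in fitbox('red',(515,175.5),12,56,96):print(l)
for l in fitbox('blue',(535,-172),9,101,156):print(l)
z=np.load('/tmp/top.npz');c=np.array([[160,95],[122,125],[118,163],[152,200],[200,207],[245,185],[262,143],[225,95]])/5+[155,160]
m=viewer.camera_model('top');E=np.array(m['extrinsics']);P=W('top',c[:,0],c[:,1],np.full(8,1000.))
D=P-E[:3,3];X=E[:3,3]+D*((20-E[2,3])/D[:,2:]) ;v=X[:,:2]-[515,175.5];print(np.c_[np.hypot(*v.T),np.degrees(np.arctan2(v[:,1],v[:,0]))].round())
E
```

```text
Traceback (most recent call last):
  File "h.py", line 44, in fitbox
    r=minimize(f,c0[:2],method='Nelder-Mead',options=dict(initial_simplex=[[c0[0],c0[1]],[c0[0]+5,c0[1]],[c0[0],c0[1]+5]],maxiter=60))
  File "h.py", line 42, in f
    e+=((sil(n,v[0],v[1],a)^m)&w).sum()
         ~~~^^^^^^^^^^^^^^^
  File "h.py", line 29, in sil
    uv=(proj(n,P)-o+.5)*S-.5
        ~~~~^^^^^
  File "h.py", line 11, in proj
    m=viewer.camera_model(n);K=np.array(m['intrinsics']);E=np.array(m['extrinsics'])
ValueError: time passes only in moves, steps and waits
```

```bash
python3 - <<'E'
s=open('h.py').read()
s=s.replace("m=viewer.camera_model(n);","m=cam(n);").replace("def grab","import functools\n@functools.cache\ndef cam(n): return viewer.camera_model(n)\ndef grab",1)
open('h.py','w').write(s)
E
timeout 300 python3 - <<'E'
from h import *
for l in fitbox('red',(515,175.5),12,56,96):print(l)
for l in fitbox('blue',(535,-172),9,101,156):print(l)
c=np.array([[160,95],[122,125],[118,163],[152,200],[200,207],[245,185],[262,143],[225,95]])/5+[155,160]
E=np.array(cam('top')['extrinsics']);P=W('top',c[:,0],c[:,1],np.full(8,1000.))
D=P-E[:3,3];X=E[:3,3]+D*((20-E[2,3])/D[:,2:]) ;v=X[:,:2]-[515,175.5];print(np.c_[np.hypot(*v.T),np.degrees(np.arctan2(v[:,1],v[:,0]))].round())
s=robot.sense();print(s['time'],s['ee_pos'])
E
```

```text
(('top',), (np.float64(3297.0), np.float64(515.1), np.float64(175.9), 30))
(('scene',), (np.float64(1466.0), np.float64(515.1), np.float64(176.6), 54))
(('top', 'scene'), (np.float64(5192.0), np.float64(514.1), np.float64(177.1), 54))
(('top',), (np.float64(561.0), np.float64(528.9), np.float64(-167.0), 27))
(('scene',), (np.float64(1122.0), np.float64(531.8), np.float64(-170.8), 69))
(('top', 'scene'), (np.float64(2402.0), np.float64(529.8), np.float64(-169.2), 0))
[[  54.   27.]
 [  54.   60.]
 [  47.   87.]
 [  31.  131.]
 [  24. -162.]
 [  35. -101.]
 [  48.  -64.]
 [  54.  -19.]]
0.1 [261.82232111 566.86793666 208.69754131]
```

```bash
python3 - <<'E'
from h import *
R=[]
for n in ('top','scene'):
    p=np.load(f'/tmp/{n}.npz')['p'];row=[]
    for c in ((515,175.5,76),(532,-171,125)):
        u,v=proj(n,c).round().astype(int);print(n,u-14,v-11)
        row.append(cv2.resize(p[v-11:v+11,u-14:u+14],None,fx=14,fy=13.5,interpolation=cv2.INTER_CUBIC))
    R.append(np.hstack(row))
save(np.vstack(R),'c2.png')
c=np.array([[160,95],[122,125],[118,163],[152,200],[200,207],[245,185],[262,143]])/[5,300/70]+[155,160]
E=np.array(cam('top')['extrinsics']);P=W('top',c[:,0],c[:,1],np.full(7,1000.))
D=P-E[:3,3];X=E[:3,3]+D*((26-E[2,3])/D[:,2:]) ;v=X[:,:2]-[515,175.5];print(np.c_[np.hypot(*v.T),np.degrees(np.arctan2(v[:,1],v[:,0]))].round())
E
```

```text
top 177 179
top 292 177
scene 288 171
scene 190 197
[[  43.   32.]
 [  46.   75.]
 [  47.  111.]
 [  47.  155.]
 [  47. -167.]
 [  46. -127.]
 [  45.  -85.]]
```

View pics/c2.png

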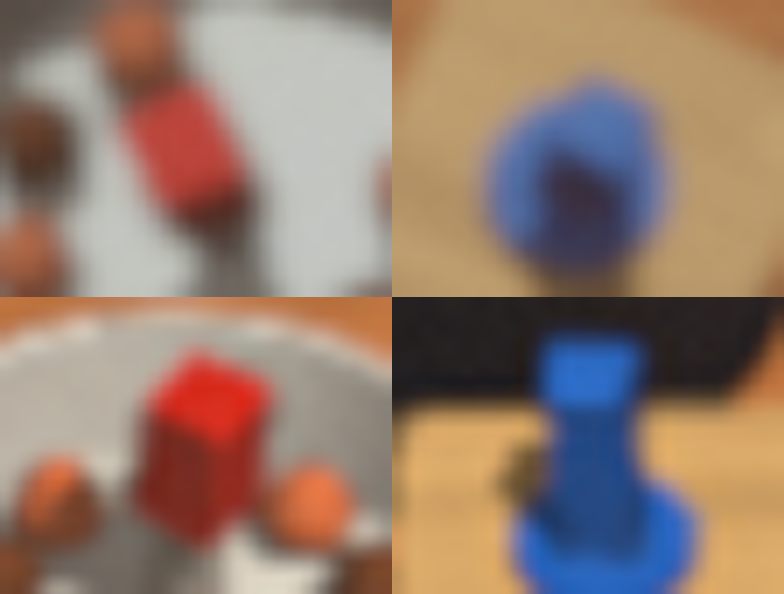

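```bash
python3 - <<'E'
from h import *
def ray(n,uv,z):
    E=np.array(cam(n)['extrinsics']);D=W(n,uv[:,0],uv[:,1],np.full(len(uv),1000.))-E[:3,3]
    return (E[:3,3]+D*((z-E[2,3])/D[:,2:]))[:,:2]
for n,o,sub,pts,z in (('scene',(288,171),(0,297),[(205,350),(272,385),(222,440),(150,405)],96),('top',(177,179),(0,0),[(200,80),(245,175),(185,215),(125,130)],96),
  ('scene',(190,197),(392,297),[(540,340),(645,340),(632,402),(553,402)],156),('top',(292,177),(392,0),[(598,75),(655,112),(625,185),(555,150)],156)):
    uv=(np.array(pts)-sub)/[14,13.5]+o-.5+.5/14
    X=ray(n,uv,z);e=np.roll(X,-1,0)-X
    print(n,X.mean(0).round(1),np.hypot(*e.T).round(),np.degrees(np.arctan2(e[:,1],e[:,0])).round()%90)
s=robot.sense();R=s['ee_rot'];a=np.degrees(np.arctan2(R[1,1],R[0,1]));print(a)
for yaw in (67.5,):
    T=np.array([533,-172,215.]);print((T-s['ee_pos'])@R/10, yaw-a)
E
```

```text
scene [516.7 175.9] [19. 23. 20. 24.] [25. 30. 28. 28.]
top [512.4 176.5] [24. 16. 24. 20.] [29. 39. 38. 40.]
scene [ 535.6 -171.2] [22. 18. 16. 19.] [65. 60. 65. 77.]
top [ 531.  -170.1] [14. 17. 16. 19.] [58. 71. 65. 64.]
65.20336670096574
[-55.60549278 -55.70248817  -0.53926649] 2.296633299034255
```

The knob yaw is about 30°, with the dish axis at (515,176). The handle yaw is about 66° and it stands at (533,−171). The current tool yaw already suits the handle, so I'm moving above the stirrer.

>>> {"name": "jog_arm", "arguments": {
  "rows": [-3, -3, -0.5, 0, 0, 0, 1, -7, -7, -0.5, 0, 0, 0, 1, -11, -11, -0.5, 0, 0, 0, 1, -15, -15, -0.5, 0, 0, 0, 1, -19, -19, -0.5, 0, 0, 0, 1, -23, -23, -0.5, 0, 0, 0, 1, -27, -27, -0.5, 0, 0, 0, 1, -31, -31, -0.5, 0, 0, 0, 1, -35, -35, -0.5, 0, 0, 0, 1, -39, -39, -0.5, 0, 0, 0, 1, -42, -42, -0.5, 0, 0, 0, 1, -44, -44, -0.5, 0, 0, 0, 1]
}}

```text
time: 1.6
ee_pos: [477.0, -18.5, 214.3]
ee_rot: [[-0.907, 0.421, -0.001], [0.421, 0.907, 0.0], [0.001, -0.0, -1.0]]
force: [-0.9, 0.3, 0.8]
width: 85.6
grip_force: 0.0
```

>>> {"name": "jog_arm", "arguments": {
  "rows": [-3, -3, 0, 0, 0, 0, 1, -6, -6, 0, 0, 0, 0, 1, -9, -9, 0, 0, 0, 0, 1, -11, -11, 0, 0, 0, 0, 1, -11.6, -11.7, 0, 0, 0, 0, 1, -11.6, -11.7, 0, 0, 0, 0, 1]
}}

```text
time: 2.35
ee_pos: [532.9, -171.3, 214.3]
ee_rot: [[-0.908, 0.42, -0.001], [0.42, 0.908, 0.001], [0.001, 0.0, -1.0]]
force: [-0.4, 0.2, 0.5]
width: 85.2
grip_force: 0.0
```

```bash
python3 - <<'E'
from h import *
a,_=grab('scene');b,_=grab('top')
c=[]
for n,p in(('scene',a),('top',b)):
    u,v=proj(n,(533,-171,150)).round().astype(int);print(u-25,v-22)
    c.append(cv2.resize(p[v-22:v+28,u-25:u+25],None,fx=8,fy=8,interpolation=cv2.INTER_CUBIC))
save(np.hstack(c),'c3.png')
s=robot.sense();R=s['ee_rot'];print(s['time'],s['ee_pos'],R.round(4).tolist(),s['qpos'].round(2),s['force'])
print((np.array([533.5,-171,112])-s['ee_pos'])@R/10,np.degrees(np.arctan2(R[1,1],R[0,1])))
E
```

```text
179 181
282 164
2.45 [ 532.94907422 -170.49858175  214.63394887] [[-0.9081, 0.4187, -0.0004], [0.4187, 0.9081, 0.0006], [0.0006, 0.0004, -1.0]] [-0.44 -0.11  1.76  0.    1.49 -1.58] [ 0.87432253 -0.32717085  0.99111525]
[-0.07702797 -0.02611869 10.26334295] 65.24881043665845
```

View pics/c3.png

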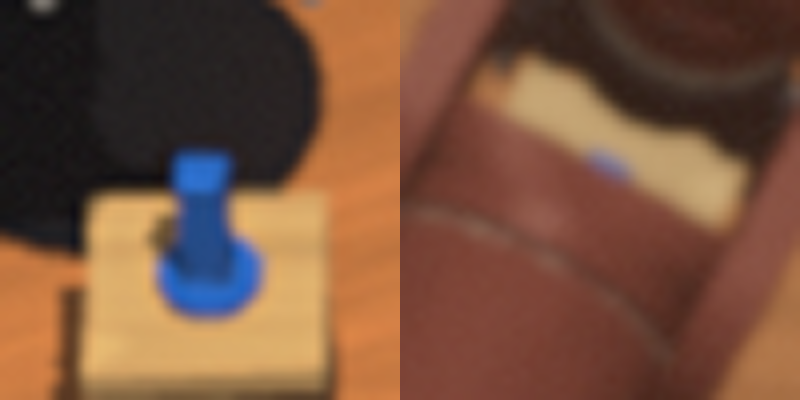

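>>> {"name": "jog_arm", "arguments": {
  "rows": [0, 0, 3, 0, 0, 0, 1, 0, 0, 6, 0, 0, 0, 1, 0, 0, 9, 0, 0, 0, 1, 0, 0, 10.2, 0, 0, 0, 1, 0, 0, 10.2, 0, 0, 0, 0.5, 0, 0, 10.2, 0, 0, 0, 0.2, 0, 0, 10.2, 0, 0, 0, 0, 0, 0, 10.2, 0, 0, 0, 0, 0, 0, 10.2, 0, 0, 0, 0, 0, 0, 10.2, 0, 0, 0, 0],
  "force": 80
}}

```text
time: 3.7
ee_pos: [534.1, -171.8, 114.2]
ee_rot: [[-0.908, 0.419, 0.002], [0.419, 0.908, -0.001], [-0.002, 0.0, -1.0]]
force: [0.1, 0.7, 5.8]
width: 15.9
grip_force: 79.9
```

```bash
python3 - <<'E'
from h import *
a,_=grab('scene')
u,v=proj('scene',(533,-171,130)).round().astype(int)
save(a[v-25:v+25,u-30:u+30],'c4.png',10)
s=robot.sense();print(s['time'],s['ee_pos'],s['width'],s['grip_force'],s['force'],s['ft_torque'])
E
```

```text
3.75 [ 534.14634455 -171.84015163  114.24532653] 16.103486454008515 79.91546273231506 [0.01946644 0.59502534 5.67565916] [ 0.09645975  0.0446084  -0.04448009]
```

View pics/c4.png

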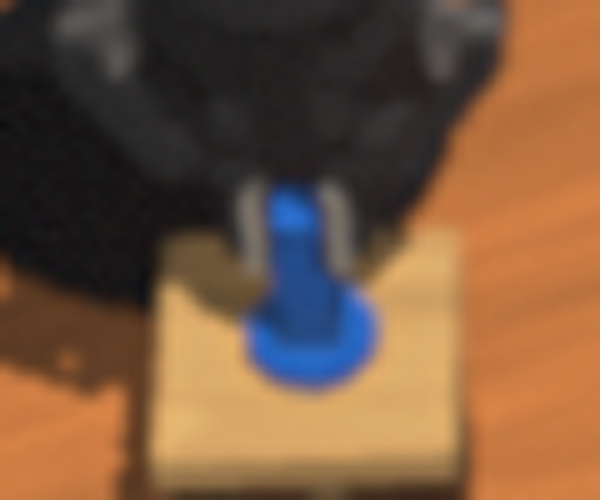

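>>> {"name": "jog_arm", "arguments": {
  "rows": [0, 0, -1, 0, 0, 0, 0, 0, 0, -4, 0, 0, 0, 0, 0, 0, -7, 0, 0, 0, 0, 0, 0, -10, 0, 0, 0, 0, 0.4, 1, -12, 0, 0, 0, 0, 1.2, 3, -12, 0, 0, 0, 0, 2.4, 6, -12, 0, 0, 0, 0, 3.6, 9, -12, 0, 0, 0, 0, 4.8, 12, -12, 0, 0, 0, 0, 6, 15, -12, 0, 0, 0, 0, 7.2, 18, -12, 0, 0, 0, 0, 8.4, 21, -12, 0, 0, 0, 0]
}}

```text
time: 5.25
ee_pos: [543.5, 56.9, 230.5]
ee_rot: [[-0.908, 0.418, -0.003], [0.418, 0.908, 0.0], [0.003, -0.001, -1.0]]
force: [0.2, -0.0, -1.0]
width: 16.1
grip_force: 79.1
```

>>> {"name": "jog_arm", "arguments": {
  "rows": [1.2, 3, 0, 0, 0, 0, 0, 2.4, 6, 0, 0, 0, 0, 0, 3.2, 8, 0, 0, 0, 0, 0, 3.7, 9.2, 0, 0, 0, 0, 0, 3.9, 9.6, 0, 0, 0, 0, 0, 3.9, 9.6, 0, 0, 0, 0, 0]
}}

```text
time: 6.0
ee_pos: [549.6, 157.9, 232.3]
ee_rot: [[-0.908, 0.419, -0.001], [0.419, 0.908, -0.0], [0.0, -0.001, -1.0]]
force: [0.3, -0.5, -1.4]
width: 16.4
grip_force: 79.1
```

```bash
python3 - <<'E'
from h import *
a,_=grab('scene');b,d=grab('top')
c=[]
for n,p in(('scene',a),('top',b)):
    u,v=proj(n,(533,165,120)).round().astype(int);print(u-40,v-35)
    c.append(cv2.resize(p[v-35:v+40,u-40:u+40],None,fx=5,fy=5,interpolation=cv2.INTER_CUBIC))
save(np.hstack(c),'c5.png')
s=robot.sense();R=s['ee_rot'];print(s['time'],s['ee_pos'],s['width'],s['grip_force'],s['force'],s['ft_torque'])
print(R.round(4).tolist(),(np.array([550.7,157.5,122])-s['ee_pos'])@R/10)
for z in(27,): print(proj('scene',(551,157.5,130)),proj('scene',(551,157.5,154)))
E
```

```text
263 142
154 146
6.1 [549.89030469 157.35561862 232.68080587] 16.53657737395011 79.09479260444641 [-0.06342252 -0.07648287  0.33342336] [ 0.01317992 -0.05622485  0.0306407 ]
[[-0.9075, 0.4201, -0.0002], [0.4201, 0.9075, -0.0003], [0.0, -0.0004, -1.0]] [-0.06772368  0.05108596 11.06806108]
[303.79554667 178.60481123] [304.40836154 173.06848141]
```

View pics/c5.png

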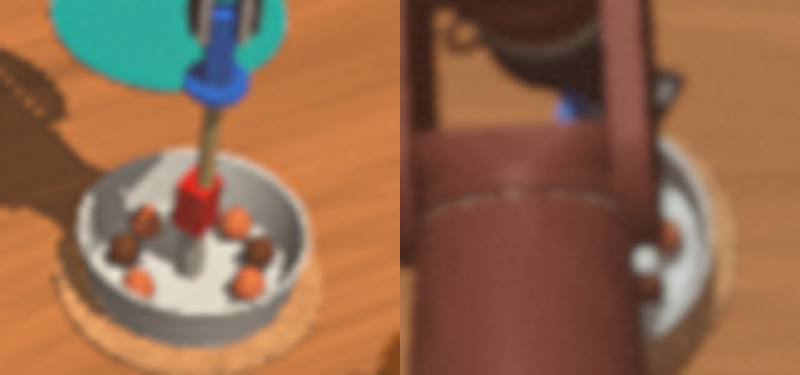

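The stirrer is held straight, with its tip at scene crop (203,180) where I predicted, over the free gap in the dish. Lowering it and working out the circle.

>>> {"name": "jog_arm", "arguments": {
  "rows": [0, 0, 2, 0, 0, 0, 0, 0, 0, 5, 0, 0, 0, 0, 0, 0, 8, 0, 0, 0, 0, 0, 0, 10, 0, 0, 0, 0, 0, 0, 11, 0, 0, 0, 0, 0, 0, 11, 0, 0, 0, 0]
}}

```text
time: 6.85
ee_pos: [549.7, 157.7, 122.2]
ee_rot: [[-0.908, 0.42, -0.001], [0.42, 0.908, -0.0], [0.001, -0.001, -1.0]]
force: [-0.3, 1.3, -0.3]
width: 15.7
grip_force: 79.1
```

```bash
python3 - <<'E'
from h import *
s=robot.sense();R=s['ee_rot'];print(s['time'],s['ee_pos'],s['force'],s['ft_torque'])
for t0 in(-27,153):
    t=np.radians(t0+15*np.arange(13));P=40*np.c_[np.cos(t),np.sin(t),0*t];D=(P[1:]-P[0])@R/10
    print([x for r in D for x in (round(r[0],1),round(r[1],1),0,0,0,0,0)])
E
```

```text
6.85 [549.68326733 157.73670121 122.21130059] [-0.26696647  1.27598779 -0.25103185] [ 0.01215727  0.05105486 -0.00545713]
[np.float64(0.1), np.float64(1.0), 0, 0, 0, 0, 0, np.float64(0.5), np.float64(2.0), 0, 0, 0, 0, 0, np.float64(1.1), np.float64(2.9), 0, 0, 0, 0, 0, np.float64(1.9), np.float64(3.5), 0, 0, 0, 0, 0, np.float64(2.8), np.float64(4.0), 0, 0, 0, 0, 0, np.float64(3.8), np.float64(4.1), 0, 0, 0, 0, 0, np.float64(4.9), np.float64(4.1), 0, 0, 0, 0, 0, np.float64(5.9), np.float64(3.7), 0, 0, 0, 0, 0, np.float64(6.7), np.float64(3.1), 0, 0, 0, 0, 0, np.float64(7.4), np.float64(2.3), 0, 0, 0, 0, 0, np.float64(7.8), np.float64(1.3), 0, 0, 0, 0, 0, np.float64(8.0), np.float64(0.3), 0, 0, 0, 0, 0]
[np.float64(-0.1), np.float64(-1.0), 0, 0, 0, 0, 0, np.float64(-0.5), np.float64(-2.0), 0, 0, 0, 0, 0, np.float64(-1.1), np.float64(-2.9), 0, 0, 0, 0, 0, np.float64(-1.9), np.float64(-3.5), 0, 0, 0, 0, 0, np.float64(-2.8), np.float64(-4.0), 0, 0, 0, 0, 0, np.float64(-3.8), np.float64(-4.1), 0, 0, 0, 0, 0, np.float64(-4.9), np.float64(-4.1), 0, 0, 0, 0, 0, np.float64(-5.9), np.float64(-3.7), 0, 0, 0, 0, 0, np.float64(-6.7), np.float64(-3.1), 0, 0, 0, 0, 0, np.float64(-7.4), np.float64(-2.3), 0, 0, 0, 0, 0, np.float64(-7.8), np.float64(-1.3), 0, 0, 0, 0, 0, np.float64(-8.0), np.float64(-0.3), 0, 0, 0, 0, 0]
```

>>> {"name": "jog_arm", "arguments": {
  "rows": [0.1, 1.0, 0, 0, 0, 0, 0, 0.5, 2.0, 0, 0, 0, 0, 0, 1.1, 2.9, 0, 0, 0, 0, 0, 1.9, 3.5, 0, 0, 0, 0, 0, 2.8, 4.0, 0, 0, 0, 0, 0, 3.8, 4.1, 0, 0, 0, 0, 0, 4.9, 4.1, 0, 0, 0, 0, 0, 5.9, 3.7, 0, 0, 0, 0, 0, 6.7, 3.1, 0, 0, 0, 0, 0, 7.4, 2.3, 0, 0, 0, 0, 0, 7.8, 1.3, 0, 0, 0, 0, 0, 8.0, 0.3, 0, 0, 0, 0, 0]
}}

```text
time: 8.35
ee_pos: [478.0, 193.8, 123.0]
ee_rot: [[-0.908, 0.42, -0.0], [0.42, 0.908, 0.001], [0.001, 0.001, -1.0]]
force: [0.4, -0.9, -0.4]
width: 16.6
grip_force: 79.1
```

```bash
python3 - <<'E'
from h import *
a,_=grab('scene')
u,v=proj('scene',(515,176,60)).round().astype(int);print(u-40,v-35)
save(a[v-35:v+35,u-40:u+40],'c6.png',7)
s=robot.sense();print(s['time'],s['ee_pos'],s['force'],s['ft_torque'])
E
```

```text
262 150
8.4 [477.41101186 193.28740084 122.70406347] [ 0.9882637   0.95751558 -0.3079336 ] [ 0.0621587  -0.14804141  0.00016534]
```

View pics/c6.png

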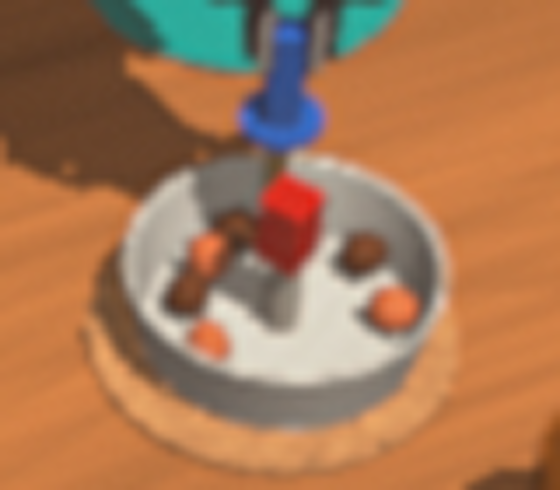

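The nuts are moving, all seven are in, and the dish still sits centred on the mat. Continuing the turns.

>>> {"name": "jog_arm", "arguments": {
  "rows": [-0.1, -1.0, 0, 0, 0, 0, 0, -0.5, -2.0, 0, 0, 0, 0, 0, -1.1, -2.9, 0, 0, 0, 0, 0, -1.9, -3.5, 0, 0, 0, 0, 0, -2.8, -4.0, 0, 0, 0, 0, 0, -3.8, -4.1, 0, 0, 0, 0, 0, -4.9, -4.1, 0, 0, 0, 0, 0, -5.9, -3.7, 0, 0, 0, 0, 0, -6.7, -3.1, 0, 0, 0, 0, 0, -7.4, -2.3, 0, 0, 0, 0, 0, -7.8, -1.3, 0, 0, 0, 0, 0, -8.0, -0.3, 0, 0, 0, 0, 0]
}}

```text
time: 9.9
ee_pos: [549.9, 158.7, 122.3]
ee_rot: [[-0.908, 0.419, -0.001], [0.419, 0.908, 0.0], [0.001, -0.0, -1.0]]
force: [-1.3, 1.2, -0.2]
width: 16.4
grip_force: 79.2
```

>>> {"name": "jog_arm", "arguments": {
  "rows": [0.1, 1.0, 0, 0, 0, 0, 0, 0.5, 2.0, 0, 0, 0, 0, 0, 1.1, 2.9, 0, 0, 0, 0, 0, 1.9, 3.5, 0, 0, 0, 0, 0, 2.8, 4.0, 0, 0, 0, 0, 0, 3.8, 4.1, 0, 0, 0, 0, 0, 4.9, 4.1, 0, 0, 0, 0, 0, 5.9, 3.7, 0, 0, 0, 0, 0, 6.7, 3.1, 0, 0, 0, 0, 0, 7.4, 2.3, 0, 0, 0, 0, 0, 7.8, 1.3, 0, 0, 0, 0, 0, 8.0, 0.3, 0, 0, 0, 0, 0]
}}

```text
time: 11.4
ee_pos: [478.5, 194.0, 123.0]
ee_rot: [[-0.908, 0.419, 0.002], [0.419, 0.908, 0.001], [-0.001, 0.001, -1.0]]
force: [2.1, -1.0, -0.2]
width: 16.4
grip_force: 79.2
```

```bash
cat >> h.py <<'E'
def dish():
    for n in('scene','top'):
        p,d=grab(n);vv,uu=np.mgrid[:384,:512];X=W(n,uu,vv,d)
        S=cv2.cvtColor(p,cv2.COLOR_RGB2HSV)[...,1]
        m=(X[...,2]>44)&(X[...,2]<56)&(S<90)&(np.hypot(X[...,0]-515,X[...,1]-176)<110)&(np.hypot(X[...,0]-515,X[...,1]-176)>55)
        Q=X[m][:,:2];s=np.linalg.lstsq(np.c_[2*Q,np.ones(len(Q))],(Q**2).sum(1),rcond=None)[0]
        print(n,m.sum(),s[:2].round(1),np.sqrt(s[2]+s[0]**2+s[1]**2).round(1))
E
python3 - <<'E'
from h import *
dish();s=robot.sense();print(s['time'],s['ee_pos'],s['force'])
E
```

```text
scene 195 [513.7 174.4] 74.2
top 113 [511.2 176.8] 73.7
11.5 [478.59877969 193.42934509 123.0677387 ] [ 2.49407382 -0.26885023 -0.50992726]
```

>>> {"name": "jog_arm", "arguments": {
  "rows": [-0.1, -1.0, 0, 0, 0, 0, 0, -0.5, -2.0, 0, 0, 0, 0, 0, -1.1, -2.9, 0, 0, 0, 0, 0, -1.9, -3.5, 0, 0, 0, 0, 0, -2.8, -4.0, 0, 0, 0, 0, 0, -3.8, -4.1, 0, 0, 0, 0, 0, -4.9, -4.1, 0, 0, 0, 0, 0, -5.9, -3.7, 0, 0, 0, 0, 0, -6.7, -3.1, 0, 0, 0, 0, 0, -7.4, -2.3, 0, 0, 0, 0, 0, -7.8, -1.3, 0, 0, 0, 0, 0, -8.0, -0.3, 0, 0, 0, 0, 0]
}}

```text
time: 13.0
ee_pos: [549.9, 158.3, 122.6]
ee_rot: [[-0.908, 0.419, -0.002], [0.419, 0.908, -0.001], [0.001, -0.001, -1.0]]
force: [-2.4, 1.0, 0.1]
width: 16.1
grip_force: 79.2
```

>>> {"name": "jog_arm", "arguments": {
  "rows": [0.1, 1.0, 0, 0, 0, 0, 0, 0.5, 2.0, 0, 0, 0, 0, 0, 1.1, 2.9, 0, 0, 0, 0, 0, 1.9, 3.5, 0, 0, 0, 0, 0, 2.8, 4.0, 0, 0, 0, 0, 0, 3.8, 4.1, 0, 0, 0, 0, 0, 4.9, 4.1, 0, 0, 0, 0, 0, 5.9, 3.7, 0, 0, 0, 0, 0, 6.7, 3.1, 0, 0, 0, 0, 0, 7.4, 2.3, 0, 0, 0, 0, 0, 7.8, 1.3, 0, 0, 0, 0, 0, 8.0, 0.3, 0, 0, 0, 0, 0]
}}

```text
time: 14.5
ee_pos: [477.6, 193.8, 122.5]
ee_rot: [[-0.908, 0.42, -0.001], [0.42, 0.908, 0.001], [0.001, 0.0, -1.0]]
force: [-0.1, 0.9, -0.7]
width: 16.2
grip_force: 79.1
```

>>> {"name": "jog_arm", "arguments": {
  "rows": [-0.1, -1.0, 0, 0, 0, 0, 0, -0.5, -2.0, 0, 0, 0, 0, 0, -1.1, -2.9, 0, 0, 0, 0, 0, -1.9, -3.5, 0, 0, 0, 0, 0, -2.8, -4.0, 0, 0, 0, 0, 0, -3.8, -4.1, 0, 0, 0, 0, 0, -4.9, -4.1, 0, 0, 0, 0, 0, -5.9, -3.7, 0, 0, 0, 0, 0, -6.7, -3.1, 0, 0, 0, 0, 0, -7.4, -2.3, 0, 0, 0, 0, 0, -7.8, -1.3, 0, 0, 0, 0, 0, -8.0, -0.3, 0, 0, 0, 0, 0]
}}

```text
time: 16.0
ee_pos: [549.8, 158.7, 122.3]
ee_rot: [[-0.908, 0.419, -0.001], [0.419, 0.908, 0.0], [0.001, -0.0, -1.0]]
force: [-2.3, 1.9, -0.2]
width: 16.4
grip_force: 79.2
```

>>> {"name": "jog_arm", "arguments": {
  "rows": [0.1, 1.0, 0, 0, 0, 0, 0, 0.5, 2.0, 0, 0, 0, 0, 0, 1.1, 2.9, 0, 0, 0, 0, 0, 1.9, 3.5, 0, 0, 0, 0, 0, 2.8, 4.0, 0, 0, 0, 0, 0, 3.8, 4.1, 0, 0, 0, 0, 0, 4.9, 4.1, 0, 0, 0, 0, 0, 5.9, 3.7, 0, 0, 0, 0, 0, 6.7, 3.1, 0, 0, 0, 0, 0, 7.4, 2.3, 0, 0, 0, 0, 0, 7.8, 1.3, 0, 0, 0, 0, 0, 8.0, 0.3, 0, 0, 0, 0, 0]
}}

```text
time: 17.5
ee_pos: [479.2, 193.6, 123.4]
ee_rot: [[-0.908, 0.419, 0.003], [0.419, 0.908, 0.0], [-0.003, 0.001, -1.0]]
force: [3.1, -1.2, -0.4]
width: 16.1
grip_force: 79.2
```

```bash
python3 - <<'E'
from h import *
dish();s=robot.sense();print(s['time'],s['ee_pos'],s['force'],s['width'])
p=np.load('/tmp/scene.npz')['p'];u,v=proj('scene',(515,176,70)).round().astype(int);print(u-40,v-35)
save(p[v-35:v+35,u-40:u+40],'c7.png',7)
E
```

```text
scene 184 [515.7 174.9] 74.0
top 104 [512.7 177.6] 73.9
17.6 [478.83147968 193.21465044 123.26214869] [ 3.47227157 -1.99051681  0.42683062] 16.35014846357374
262 148
```

View pics/c7.png

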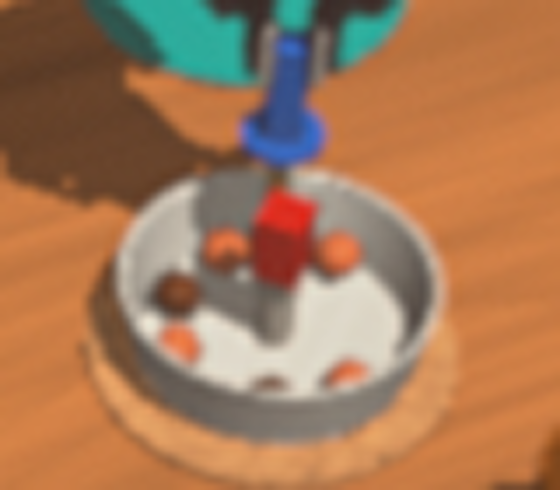

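The sequence is complete: 3.5 turns, all nuts in, dish centred. Lifting out and going back to the stand.

>>> {"name": "jog_arm", "arguments": {
  "rows": [0, 0, -1, 0, 0, 0, 0, 0, 0, -4, 0, 0, 0, 0, 0, 0, -7, 0, 0, 0, 0, 0, 0, -10, 0, 0, 0, 0, -0.6, -1, -11, 0, 0, 0, 0, -2, -3, -11, 0, 0, 0, 0, -4, -6, -11, 0, 0, 0, 0, -6, -9, -11, 0, 0, 0, 0, -8, -12, -11, 0, 0, 0, 0, -10, -15, -11, 0, 0, 0, 0, -12, -18, -11, 0, 0, 0, 0, -14, -21, -11, 0, 0, 0, 0]
}}

```text
time: 19.1
ee_pos: [516.6, -56.4, 231.5]
ee_rot: [[-0.908, 0.42, -0.003], [0.42, 0.908, 0.002], [0.003, 0.0, -1.0]]
force: [0.0, 0.5, -0.5]
width: 16.1
grip_force: 79.1
```

>>> {"name": "jog_arm", "arguments": {
  "rows": [-2, -3, 0, 0, 0, 0, 0, -4, -6, 0, 0, 0, 0, 0, -5.4, -8, 0, 0, 0, 0, 0, -6.2, -9.4, 0, 0, 0, 0, 0, -6.4, -9.8, 0, 0, 0, 0, 0, -6.4, -9.8, 0, 0, 0, 0, 0]
}}

```text
time: 19.85
ee_pos: [534.3, -170.6, 232.5]
ee_rot: [[-0.908, 0.419, -0.001], [0.419, 0.908, 0.001], [0.001, 0.0, -1.0]]
force: [0.3, -0.4, -0.8]
width: 16.2
grip_force: 79.1
```

```bash
python3 - <<'E'
from h import *
a,_=grab('scene');s=robot.sense();R=s['ee_rot'];print(s['time'],s['ee_pos'],s['force'],s['width'],s['ft_torque'])
x,y,z=s['ee_pos'];u,v=proj('scene',(534,-173,150)).round().astype(int);o=np.array([u-32,v-30]);print(o)
save(a[v-30:v+30,u-32:u+32],'c8.png',9)
for q in ((x,y,z-104),(x,y,z-19),(x,y,z+40),(534.5,-174,95)): print(((proj('scene',q)-o+.5)*9).round())
print((np.array([534.3,-172.5,z])-s['ee_pos'])@R/10)
E
```

```text
19.9 [ 534.40392195 -170.35508398  232.69212221] [-0.0777281   0.04842961 -0.23020719] 16.22437160066923 [-0.00404402  0.01054219  0.01362679]
[171 173]
[307. 319.]
[289. 138.]
[275.   2.]
[304. 390.]
[-8.04111029e-02 -1.99119774e-01 -1.24488358e-04]
```

View pics/c8.png

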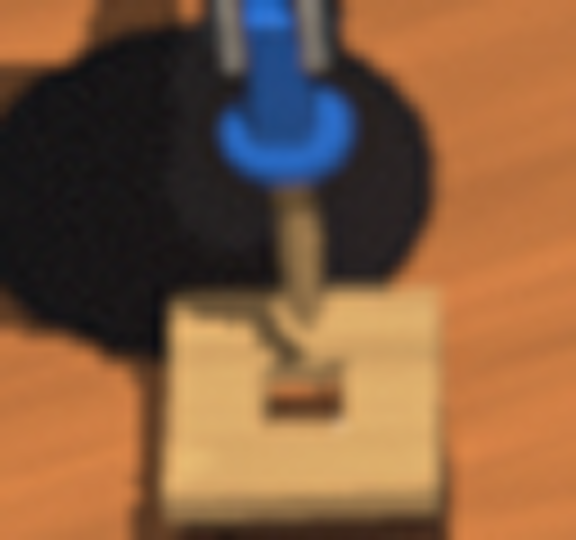

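The tip at (305,320) is straight and the hole centre is at (305,392), both as predicted. Small correction, then lowering.

>>> {"name": "jog_arm", "arguments": {
  "rows": [-0.1, -0.2, 0, 0, 0, 0, 0, -0.1, -0.2, 1, 0, 0, 0, 0, -0.1, -0.2, 2.5, 0, 0, 0, 0, -0.1, -0.2, 4, 0, 0, 0, 0, -0.1, -0.2, 5.5, 0, 0, 0, 0, -0.1, -0.2, 7, 0, 0, 0, 0, -0.1, -0.2, 8.5, 0, 0, 0, 0, -0.1, -0.2, 10, 0, 0, 0, 0, -0.1, -0.2, 11, 0, 0, 0, 0, -0.1, -0.2, 11.5, 0, 0, 0, 0, -0.1, -0.2, 11.7, 0, 0, 0, 0]
}}

```text
time: 21.28
ee_pos: [534.7, -173.3, 115.8]
ee_rot: [[-0.908, 0.419, 0.0], [0.419, 0.908, -0.0], [-0.0, 0.0, -1.0]]
force: [-1.1, 0.2, -0.7]
width: 16.3
grip_force: 79.1
```

>>> {"name": "jog_arm", "arguments": {
  "rows": [0, 0, 0.1, 0, 0, 0, 0, 0, 0, 0.1, 0, 0, 0, 0.25, 0, 0, 0.1, 0, 0, 0, 0.4, 0, 0, 0.1, 0, 0, 0, 0.7, 0, 0, 0.1, 0, 0, 0, 0.7, 0, 0, -1, 0, 0, 0, 0.7, 0, 0, -4, 0, 0, 0, 0.7, 0, 0, -8, 0, 0, 0, 0.7, 0, 0, -11, 0, 0, 0, 0.7, 0, 0, -12, 0, 0, 0, 0.7, 0, 0, -12, 0, 0, 0, 0.7]
}}

```text
time: 22.65
ee_pos: [534.8, -173.3, 236.3]
ee_rot: [[-0.908, 0.419, 0.001], [0.419, 0.908, -0.0], [-0.001, 0.0, -1.0]]
force: [-0.5, 0.3, -0.6]
width: 59.4
grip_force: 0.0
```

```bash
python3 - <<'E'
from h import *
dish();s=robot.sense();R=s['ee_rot'];print(s['time'],s['ee_pos'],s['width'])
r=[]
for n in('scene','top'):
    p=np.load(f'/tmp/{n}.npz')['p']
    for c in ((534,-173,120),(514,176,60)):
        u,v=proj(n,c).round().astype(int);print(n,u-18,v-14)
        r.append(cv2.resize(p[v-14:v+14,u-18:u+18],None,fx=10,fy=10,interpolation=cv2.INTER_CUBIC))
save(np.vstack([np.hstack(r[:2]),np.hstack(r[2:])]),'c9.png')
E
```

```text
scene 193 [514.8 175.2] 74.2
top 229 [512.5 177.9] 73.9
22.75 [ 533.93504083 -172.86979678  234.12085761] 59.86332938644951
scene 186 196
scene 283 171
top 289 174
top 174 178
```

View pics/c9.png

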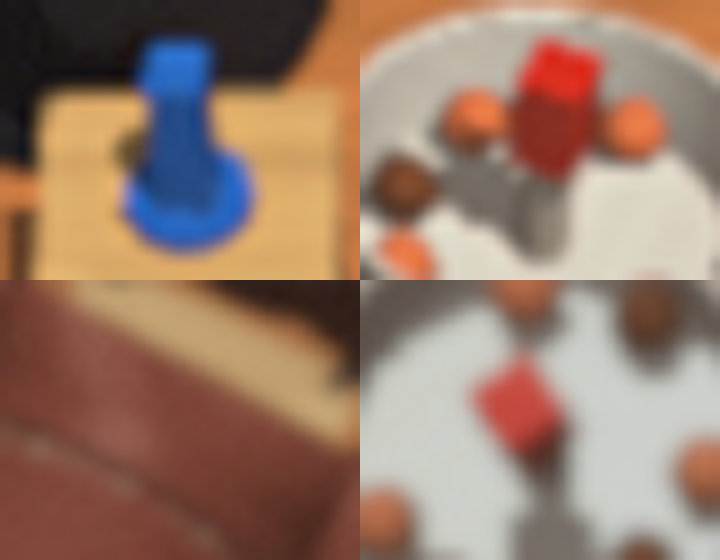

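The stirrer hangs seated and upright. The knob has turned a little, so I'm measuring its top-face corners: scene (547,38),(603,60),(573,102),(520,78) and top (523,352),(563,410),(522,450),(472,400).

```bash
python3 - <<'E'
from h import *
def ray(n,uv,z):
    E=np.array(cam(n)['extrinsics']);D=W(n,uv[:,0],uv[:,1],np.full(len(uv),1000.))-E[:3,3]
    return (E[:3,3]+D*((z-E[2,3])/D[:,2:]))[:,:2]
for n,o,sub,pts in (('scene',(283,171),(360,0),[(547,38),(603,60),(573,102),(520,78)]),('top',(174,178),(360,280),[(523,352),(563,410),(522,450),(472,400)])):
    X=ray(n,(np.array(pts)-sub)/10+o-.45,96);e=np.roll(X,-1,0)-X
    print(n,X.mean(0).round(1),np.hypot(*e.T).round(),(np.degrees(np.arctan2(e[:,1],e[:,0]))%90).round())
for l in fitbox('red',(514,176.5),12,56,96):print(l)
s=robot.sense();R=s['ee_rot'];print((np.array([513.8,176.5,s['ee_pos'][2]])-s['ee_pos'])@R/10,s['qpos'].round(2))
E
```

```text
scene [515.4 176.3] [20. 23. 20. 21.] [34. 35. 31. 37.]
top [511.7 177.8] [22. 17. 22. 21.] [39. 49. 49. 48.]
(('top',), (np.float64(3706.0), np.float64(513.1), np.float64(176.8), 30))
(('scene',), (np.float64(1637.0), np.float64(513.4), np.float64(177.4), 57))
(('top', 'scene'), (np.float64(5817.0), np.float64(512.9), np.float64(178.1), 57))
[16.48013978 30.87150482  0.04393541] [-0.45 -0.11  1.73  0.    1.52 -1.58]
```

```bash
cat > fk.py <<'E'
from h import *
S=8;win=14
def run(c0,half,z0,z1,kind,yaws):
    tot=0
    for n in ('scene','top'):
        p=np.load(f'/tmp/{n}.npz')['p'].astype(float)
        o=proj(n,[*c0,(z0+z1)/2]).round().astype(int)-win
        q=p[o[1]:o[1]+2*win,o[0]:o[0]+2*win];r,g,b=q[...,0],q[...,1],q[...,2]
        I=(r-(g+b)/2) if kind=='red' else b-(r+g)/2
        Wt=(g-b<18).astype(float) if kind=='red' else np.ones_like(r)
        if kind=='blue': Wt[int(proj(n,[*c0,z0+12])[1]-o[1]):]=0
        C=np.array(cam(n)['extrinsics'])[:3,3]
        def res(x,y,a):
            ang=a+np.pi/4+np.arange(4)*np.pi/2
            c=np.c_[x+half*2**.5*np.cos(ang),y+half*2**.5*np.sin(ang)]
            T=np.c_[c,np.full(4,z1)];B=np.c_[c,np.full(4,z0)]
            faces=[T]
            for i in range(4):
                j=(i+1)%4;m=(c[i]+c[j])/2
                if (m-[x,y])@(C[:2]-m)>0: faces.append(np.array([T[i],T[j],B[j],B[i]]))
            cols=[np.ones(I.size)]
            for f in faces:
                im=np.zeros((2*win*S,2*win*S),np.float32)
                cv2.fillConvexPoly(im,np.round(((proj(n,f)-o+.5)*S-.5)*16).astype(np.int32),1.,shift=4)
                im=cv2.GaussianBlur(im,(0,0),.8*S)
                cols.append(cv2.resize(im,(2*win,2*win),interpolation=cv2.INTER_AREA).ravel())
            A=np.array(cols).T*Wt.ravel()[:,None];y_=(I*Wt).ravel()
            k=np.linalg.lstsq(A,y_,rcond=None)[0];return ((A@k-y_)**2).sum()
        L=[]
        for a in yaws:
            m=minimize(lambda v:res(v[0],v[1],np.radians(a)),c0,method='Nelder-Mead',options=dict(maxiter=50,initial_simplex=[c0,(c0[0]+3,c0[1]),(c0[0],c0[1]+3)]))
            L.append((m.fun,*m.x))
        L=np.array(L);L[:,0]/=L[:,0].min();tot=tot+L[:,0]
        print(n,[(int(a),round(l[0],2)) for a,l in zip(yaws,L)],'best',L[L[:,0].argmin(),1:].round(1))
    print('both',yaws[tot.argmin()])
E
timeout 400 python3 - <<'E'
from fk import *
run((514,176.5),12,56,96,'red',np.arange(0,90,6.))
run((534,-172.5),9,101,156,'blue',np.arange(0,90,10.))
E
```

```text
scene [(0, np.float64(1.92)), (6, np.float64(1.86)), (12, np.float64(1.77)), (18, np.float64(1.61)), (24, np.float64(1.41)), (30, np.float64(1.22)), (36, np.float64(1.08)), (42, np.float64(1.0)), (48, np.float64(1.02)), (54, np.float64(1.16)), (60, np.float64(1.3)), (66, np.float64(1.46)), (72, np.float64(1.65)), (78, np.float64(1.8)), (84, np.float64(1.89))] best [516.  176.3]
top [(0, np.float64(1.6)), (6, np.float64(1.55)), (12, np.float64(1.46)), (18, np.float64(1.34)), (24, np.float64(1.21)), (30, np.float64(1.04)), (36, np.float64(1.0)), (42, np.float64(1.04)), (48, np.float64(1.12)), (54, np.float64(1.22)), (60, np.float64(1.33)), (66, np.float64(1.45)), (72, np.float64(1.53)), (78, np.float64(1.59)), (84, np.float64(1.61))] best [509.8 179. ]
both 42.0
scene [(0, np.float64(1.07)), (10, np.float64(1.1)), (20, np.float64(1.16)), (30, np.float64(1.09)), (40, np.float64(1.04)), (50, np.float64(1.01)), (60, np.float64(1.0)), (70, np.float64(1.01)), (80, np.float64(1.04))] best [ 534.2 -171.3]
top [(0, np.float64(1.0)), (10, np.float64(1.0)), (20, np.float64(1.0)), (30, np.float64(1.0)), (40, np.float64(1.0)), (50, np.float64(1.0)), (60, np.float64(1.01)), (70, np.float64(1.03)), (80, np.float64(1.0))] best [ 545.2 -142.2]
both 60.0
```

>>> {"name": "jog_arm", "arguments": {
  "rows": [0.8, 1.5, 0, 0, 0, 0, 0.7, 2.4, 4.5, 0, 0, 0, 0.05, 0.7, 4, 7.5, 0, 0, 0, 0.1, 0.7, 5.6, 10.5, 0, 0, 0, 0.15, 0.7, 7.2, 13.5, 0, 0, 0, 0.2, 0.7, 8.8, 16.5, 0, 0, 0, 0.25, 0.7, 10.4, 19.5, 0, 0, 0, 0.3, 0.7, 12, 22.5, 0, 0, 0, 0.35, 0.7, 13.6, 25.5, 0, 0, 0, 0.4, 0.7, 15.2, 28.5, 0, 0, 0, 0.44, 0.7, 16.3, 30.5, 0, 0, 0, 0.44, 0.7, 16.5, 30.9, 0, 0, 0, 0.44, 0.7]
}}

```text
time: 24.25
ee_pos: [513.2, 178.1, 234.7]
ee_rot: [[-0.645, 0.764, -0.002], [0.764, 0.645, -0.0], [0.001, -0.002, -1.0]]
force: [1.1, -0.7, 0.6]
width: 59.9
grip_force: 0.0
```

>>> {"name": "jog_arm", "arguments": {
  "rows": [0, 0, 1, 0, 0, 0, 0.7, 0, 0, 4, 0, 0, 0, 0.7, 0, 0, 7, 0, 0, 0, 0.7, 0, 0, 10, 0, 0, 0, 0.7, 0, 0, 12, 0, 0, 0, 0.7, 0, 0, 12, 0, 0, 0, 0.7]
}}

```text
time: 25.0
ee_pos: [513.0, 175.7, 113.4]
ee_rot: [[-0.642, 0.767, -0.004], [0.767, 0.642, -0.001], [0.002, -0.004, -1.0]]
force: [-0.1, -0.2, -0.1]
width: 59.5
grip_force: 0.0
```

```bash
python3 - <<'E'
from h import *
s=robot.sense();R=s['ee_rot'];print(s['time'],s['ee_pos'],s['width'],np.degrees(np.arctan2(R[1,1],R[0,1])),(np.array([514,176.5,58])-s['ee_pos'])@R/10)
E
```

```text
25.0 [512.97635888 175.65019052 113.44022389] 59.544291167624095 39.94351229782848 [-0.0118764   0.15441844  5.54345545]
```

>>> {"name": "jog_arm", "arguments": {
  "rows": [0, 0.1, 2, 0, 0, 0, 0.7, 0, 0.1, 4, 0, 0, 0, 0.7, 0, 0.1, 5.4, 0, 0, 0, 0.7, 0, 0.1, 5.4, 0, 0, 0, 0.5, 0, 0.1, 5.4, 0, 0, 0, 0.4, 0, 0.1, 5.4, 0, 0, 0, 0.32, 0, 0.1, 5.4, 0, 0, 0, 0.25, 0, 0.1, 5.4, 0, 0, 0, 0.15, 0, 0.1, 5.4, 0, 0, 0, 0, 0, 0.1, 5.4, 0, 0, 0, 0, 0, 0.1, 5.4, 0, 0, 0, 0],
  "force": 60
}}

```text
time: 26.38
ee_pos: [515.7, 177.0, 62.9]
ee_rot: [[-0.643, 0.766, 0.001], [0.766, 0.643, -0.0], [-0.001, 0.0, -1.0]]
force: [-2.3, -2.0, 6.0]
width: 21.7
grip_force: 59.1
```

>>> {"name": "jog_arm", "arguments": {
  "rows": [0, 0, 0, 0, 0, 0, 0, 0, 0, -0.3, 0, 0, 0, 0, 0, 0, -0.8, 0, 0, 0, 0, 0, 0, -1.5, 0, 0, 0, 0, 0, 0, -2.5, 0, 0, 0, 0, 0, 0, -4, 0, 0, 0, 0, 0, 0, -5.5, 0, 0, 0, 0, 0, 0, -7, 0, 0, 0, 0, 0, 0, -8.5, 0, 0, 0, 0, 0, 0, -9.7, 0, 0, 0, 0, 0, 0, -10.3, 0, 0, 0, 0, 0, 0, -10.5, 0, 0, 0, 0],
  "force": 90
}}

```text
time: 27.88
ee_pos: [515.3, 177.1, 167.1]
ee_rot: [[-0.643, 0.766, 0.0], [0.766, 0.643, 0.0], [-0.0, 0.0, -1.0]]
force: [-0.0, 0.4, -4.7]
width: 21.1
grip_force: 88.5
```

>>> {"name": "jog_arm", "arguments": {
  "rows": [0, 0, 0, 0, 0, 0, 0, 0, 0, 0, 0, 0, 0, 0, 0, 0, 0, 0, 0, 0, 0, 0, 0, 0, 0, 0, 0, 0]
}}

```text
time: 28.38
ee_pos: [515.1, 177.1, 166.5]
ee_rot: [[-0.643, 0.766, -0.0], [0.766, 0.643, -0.0], [0.0, -0.0, -1.0]]
force: [0.5, -0.5, -5.3]
width: 22.1
grip_force: 88.5
```

```bash
python3 - <<'E'
from h import *
a,_=grab('scene');s=robot.sense();print(s['time'],s['ee_pos'],s['width'],s['grip_force'],s['force'],s['joint_velocities'].round(3))
vv,uu=np.mgrid[:384,:512];d=np.load('/tmp/scene.npz')['d'];X=W('scene',uu,vv,d);S=cv2.cvtColor(a,cv2.COLOR_RGB2HSV)[...,1]
m=(S<70)&(np.hypot(X[...,0]-515,X[...,1]-176)<90)&(np.hypot(X[...,0]-515,X[...,1]-176)>68)&(X[...,2]>125)&(X[...,2]<190)
Q=X[m];print(m.sum(),np.linalg.lstsq(np.c_[Q[:,:2]-[515,176],np.ones(len(Q))],Q[:,2],rcond=None)[0].round(3))
save(cv2.resize(a[125:285,170:350],None,fx=4,fy=3.7),'c10.png')
E
```

```text
28.425 [515.13262059 177.09779426 166.6189394 ] 21.559536319797683 88.51965665817261 [-0.01647122  0.90866477 -5.15664965] [ 0.001 -0.003 -0.002 -0.001  0.001  0.008]
502 [1.00000e-03 6.00000e-03 1.42351e+02]
```

View pics/c10.png

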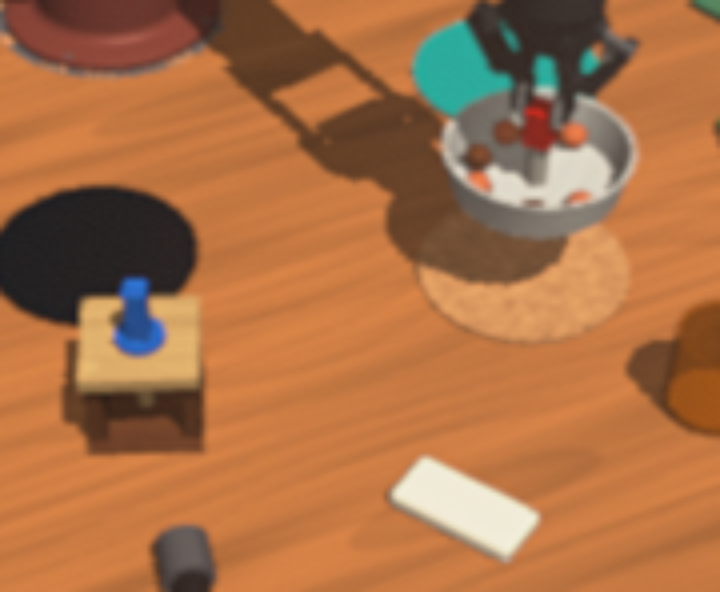

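The dish is held level (540,160) about 10 cm above its mat. The stirrer hangs in the stand (138,320), and no nut lies outside the dish. Handing in.

```bash
python3 -c "
from bench import workorder
print(workorder.job_done())"
```

```text
the job is handed in; nothing more can be done
None
```

I stirred the nuts for 3.5 turns, hung the stirrer back in the stand and let go of it, and handed the job in with the dish held level about 10 cm above its mat. In the last picture six of the seven nuts were in view and none lay outside the dish; the judge returned no verdict.

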